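Find the full slide box by its weight and pack it in the carton

ROBOT

A 7-joint arm with a two-finger parallel gripper is mounted at the origin on a cart in front of the work surface, level with it; the furniture and walls round the work are solid. World frame = base frame: x ahead of the robot, y to its left, z up, the work surface at z = 0. Lengths are in m, angles in rad, forces in N, time in s.
With the tool pointing down it reaches from about 0.425 to 0.925 m from the base axis. Payload 6.8 kg.
Tool frame: the origin (TCP) lies on the centre line of the jaws, within the pads' length; the fingertips stand 17 mm ahead of it and the grasp point (between the pads) lies 2 mm behind it; z points along the fingers, x is the direction in which the jaws open and shut, and the axes are right-handed (so a half turn about z gives the same grasp; the last joint's range is limited). The gripper opens to 85 mm and grips with 20 to 120 N. Pads are 22 mm wide; open, the fingers measure 114 mm over their backs; the gripper's body (76 mm by 85 mm) begins 54 mm behind the grasp point. The pads swing forward as they close: fully open they stand 13 mm farther back than shut.
Start: joints at [1.077, 0.477, 0.022, 1.555, -0.011, 1.109, -0.083], TCP at [0.254, -0.625, 0.248] pointing down, gripper open.
Joint ranges: [-2.96, 2.96], [-0.34, 2.1], [-1.41, 1.46], [0.24, 2.44], [-1.37, 4.51], [0.17, 1.92], [-2.96, 2.96]. Speed limits (rad/s): [2.39, 2.39, 3.14, 3.14, 3.14, 3.14, 3.14].

INTERFACE

Orientations are given as a rotation vector (axis times angle).
In Python, from bench import r gives the robot as it stands.
- The arm moves only by the tool arm_command, never from a script. Its argument "increments" is a list of rows, each a list of 3 entries, a list of its own where there are three numbers: the shift along the world's x, y, z in m, then the turn, a rotation vector about the world's x, y, z in rad, then the opening in per cent of the stroke, from 0 (shut) to 100 (fully open). A call has 1 to 10 rows; each row is the pose to reach, as a shift and turn from the pose commanded when the call began; what a row does not reach only later rows make up. A row lasts 1/10 s, in which the tool goes at most 50 mm and 8.59 degrees, less where a joint would pass 70% of its speed; a pose out of reach is approached as far as the arm can. A call with a gripper value outside its range is refused whole. The fingers move at their own pace and stop on an object; "newtons" is the grip in N (left out, the last holds). Time passes only in rows, so rows that repeat a pose let the fingers close. It gives the time, the measured TCP pose, the force and the opening at its end, in the units of the state.
- r.get_obs(): the state, without advancing time (a new reading comes with each control period).
- r.grab_frame(name): name is "scene" or "top"; returns the picture (400x640x3 uint8, blue, green, red); there is no depth.
- r.camera_model(name): a dict with "camera_matrix" (3x3 intrinsics, pixels), "D" ([k1, k2, p1, p2, k3] as OpenCV has them; the pictures are not rectified), "camera_from_world" (4x4, takes a point from world to camera coordinates). Camera axes: x right, y down, z forward; pixel columns grow to the right and rows downward; lengths in m; the calibration is good to about 2 mm. A picture is of the moment at which its call begins. camera_model takes no time and is no camera call.
- r.hand_in(): hands the job in, once; it reports no verdict.
The state is a dict: "clock": time; "joints": joint angles; "qvel": joint speeds; "tau": joint torques, N m; "tcp_pos": TCP position; "orientation": TCP orientation; "contact_force": force on the tool from outside, world axes, zero at the start; "moment": the same for the moment, N m; "grip_width": finger opening in m.
Only numpy, scipy, OpenCV 4.12 (cv2) and the standard library are available. Lean on these libraries where they do the work, as an engineer would, in place of code of your own. Each camera call takes 0.05 s, during which the arm holds its last target. There are 200 camera calls.

TASK

The three closed slide boxes in the plywood rack look alike, but only one is full of glass slides and the other two are empty: find the full one by its weight and stand it, upright, on the floor of the shipping carton in the bay between the two card cushions. Then close the carton, first folding both short side flaps flat and then the lid over them. Keep every box upright, leave the two empty boxes standing in their own slots of the rack, and do not disturb the other things on the bench.

Things in the scene. Friction and masses are not known exactly. Their poses are not given: they have to be found in the camera images.
- rack: low plywood rack fixed to the bench, 79 x 146 mm (x, y), with three slots of 69 x 42 mm in a row along its y (at y = -47, 0, +47 mm), a slide box in each. Slot floor at z = 8 mm, slot walls up to z = 30 mm; the boxes stand 7 mm apart, tops at z = 100 mm. Origin on the bench under its centre
- box_1: closed grey slide box, 64 x 40 x 92 mm (x, y, z), standing on its small end in the rack's slot; origin at the centre of its underside, z up. The three are alike outside; full it weighs about 0.4 to 0.5 kg, empty about 0.1 kg
- box_2: closed grey slide box, 64 x 40 x 92 mm (x, y, z), standing on its small end in the rack's slot; origin at the centre of its underside, z up. The three are alike outside; full it weighs about 0.4 to 0.5 kg, empty about 0.1 kg
- box_3: closed grey slide box, 64 x 40 x 92 mm (x, y, z), standing on its small end in the rack's slot; origin at the centre of its underside, z up. The three are alike outside; full it weighs about 0.4 to 0.5 kg, empty about 0.1 kg
- carton: open carton of brown card fixed to the bench: outside 86 x 136 mm (x, y), inside 78 x 128, floor at z = 4 mm, rim at 104 to 108 mm. Two card cushions 24 mm high at its y ends leave a bay, 78 mm in x by 48 mm in y, in the middle of the floor (x = y = 0): it takes one slide box, its 64 mm side along the carton's x. Origin on the bench under its centre
- flap_left (a joint): short side flap of the carton at +y, 56 mm long, 66 mm wide, 3 mm thick; hinge along the carton's x at y = +66 mm, z = 105.5 mm; 0 = folded in, level; 1.57 = upright; more = leaning outward. Stiff crease: stays where it is left
- flap_right (a joint): the same flap at -y (hinge at y = -66 mm, z = 105.5 mm)
- lid (a joint): lid flap of the carton, 81 mm long, 134 mm wide, 3 mm thick, with a 13 mm tuck edge along its free side; hinge along the carton's y at x = +41 mm, z = 109.5 mm; 0 = shut, level; 1.57 = upright; more = leaning back, away from the robot. Stays where it is left
- lamp_left: desk lamp at the bench's front right corner, standing aside. Its foot is 90 mm nearer to the robot and 100 mm farther right than this origin; from there its arm rises away from the robot to about x = 0.56, y = -0.3, z = 0.4 and on to the head at z = 0.6, all right of y = -0.27. Swing in past it with the gripper drawn back to 0.35 m from the base axis
- glue_bottle: small glue bottle, 38 mm across, 100 mm tall, standing; a bystander. Origin at the centre of its underside
- flake_large: chip of ironstone, 43 x 68 x 14 mm, lying flat; a bystander. Origin at the centre of its underside
- flake_small: chip of ironstone, 38 x 58 x 13 mm, lying flat; a bystander. Origin at the centre of its underside
- brush: flat bristle brush, 48 x 202 x 15 mm, lying flat, long axis y; a bystander. Origin at the centre of its underside
- tape: roll of masking tape, 93 mm across, 24 mm high, lying flat; a bystander. Origin at the centre of its underside
- consolidant: brown bottle, 52 mm across, 125 mm tall, standing; a bystander. Origin at the centre of its underside
- jar: brown screw jar, 62 mm across, 78 mm tall, standing; a bystander. Origin at the centre of its underside
- tin: open tin, 66 mm across, 91 mm tall, standing; a bystander. Origin at the centre of its underside

How it is judged:
On the way, in this order (a step that is already met when the one before it is completed fails the run):
1. a full slide box stands upright on the carton's floor between the cushions (((x of box_1 in the frame of carton between -0.009 and 0.009 m and y of box_1 in the frame of carton between -0.01 and 0.01 m and z of box_1 in the frame of carton between -0.002 and 0.01 m and angle between box_1's own z axis and vertical below 0.12 rad and contact force between box_1 and carton above 2.5 N) or (x of box_2 in the frame of carton between -0.009 and 0.009 m and y of box_2 in the frame of carton between -0.01 and 0.01 m and z of box_2 in the frame of carton between -0.002 and 0.01 m and angle between box_2's own z axis and vertical below 0.12 rad and contact force between box_2 and carton above 2.5 N) or (x of box_3 in the frame of carton between -0.009 and 0.009 m and y of box_3 in the frame of carton between -0.01 and 0.01 m and z of box_3 in the frame of carton between -0.002 and 0.01 m and angle between box_3's own z axis and vertical below 0.12 rad and contact force between box_3 and carton above 2.5 N))), for 0.2 s.
2. both short side flaps are folded in while the lid is still open (value of joint each of flap_left, flap_right below 0.15 rad and value of joint lid above 0.5 rad), for 0.1 s.
At the end, for the whole second after the job is handed in: The full box stands on the carton floor (within 10 mm of the bay centre and floor, upright within 7 degrees, at rest, pressing over 2.5 N); the other two stand upright within 12 mm of where they were; side flaps within 0.15 rad of level, lid within 0.12 rad of shut (((x of box_1 in the frame of carton between -0.009 and 0.009 m and y of box_1 in the frame of carton between -0.01 and 0.01 m and z of box_1 in the frame of carton between -0.002 and 0.01 m and angle between each of box_1, box_2, box_3's own z axis and vertical below 0.12 rad and contact force between box_1 and carton above 2.5 N and linear speed of box_1 below 0.02 m/s and distance of each of box_2, box_3 from where it was at the start of the episode below 0.012 m) or (x of box_2 in the frame of carton between -0.009 and 0.009 m and y of box_2 in the frame of carton between -0.01 and 0.01 m and z of box_2 in the frame of carton between -0.002 and 0.01 m and angle between each of box_2, box_1, box_3's own z axis and vertical below 0.12 rad and contact force between box_2 and carton above 2.5 N and linear speed of box_2 below 0.02 m/s and distance of each of box_1, box_3 from where it was at the start of the episode below 0.012 m) or (x of box_3 in the frame of carton between -0.009 and 0.009 m and y of box_3 in the frame of carton between -0.01 and 0.01 m and z of box_3 in the frame of carton between -0.002 and 0.01 m and angle between each of box_3, box_1, box_2's own z axis and vertical below 0.12 rad and contact force between box_3 and carton above 2.5 N and linear speed of box_3 below 0.02 m/s and distance of each of box_1, box_2 from where it was at the start of the episode below 0.012 m)) and value of joint each of flap_left, flap_right below 0.15 rad and value of joint lid below 0.12 rad); the robot touches nothing.
It fails at once if a slide box is tipped by more than 35 degrees (angle between any of box_1, box_2, box_3's own z axis and vertical above 0.61 rad).
It fails at once if a bystander is shifted by more than 25 mm (distance of any of glue_bottle, flake_large, flake_small, brush, tape, consolidant, jar, tin from where it was at the start of the episode above 0.025 m).
It also fails if it takes over 72 s, if anything falls off the work surface, if the arm or the gripper's body presses on something with over 40 N, if the wrist force passes 120 N, or if a joint passes its speed limit or range.

## Working session

There is one attempt and no reset: what is moved stays moved. The work goes in short steps, Python scripts to look and compute and a tool call to move; the robot and the scene stay as the last step left them, time stands still between calls to the robot, and variables do not carry over. Pictures are saved under pics/ and viewed, about 8 in all and at most 12, crops included, and the job is handed in when it is done.

Besides the shell and the picture viewer there is one more tool, called after "Call:" in YAML: its name, and indented under it one key for each argument. arm_command: Moves the arm, as the interface text tells. Its arguments: {"type":"object","properties":{"increments":{"type":"array","items":{"type":"array"}},"newtons":{"type":"number"}},"required":["increments"]}

```bash
ls; mkdir -p pics; python3 - <<'E'
from bench import r
import cv2,numpy as np
o=r.get_obs()
for k,v in o.items(): print(k,np.round(v,4))
for n in("scene","top"):
    m=r.camera_model(n); print(n,np.round(m["camera_matrix"],1).tolist(),m["D"],np.round(m["camera_from_world"],4).tolist())
    cv2.imwrite(f"pics/{n}0.png",r.grab_frame(n))
E
```

```text
pics
clock 0.0
joints [ 1.0769  0.4778  0.0223  1.5564 -0.0115  1.1093 -0.0831]
qvel [-0.0006 -0.001  -0.0005  0.0004  0.0004  0.0004  0.0005]
tau [-1.00000e-04 -5.96447e+01  1.60760e+00 -2.81189e+01  1.24000e-02
  9.50000e-03 -0.00000e+00]
tcp_pos [ 0.2538 -0.6249  0.2473]
orientation [-2.6054e+00  1.7538e+00  2.5000e-03]
contact_force [-0.722  -0.2233  0.3197]
moment [ 0.0628  0.0411 -0.0364]
grip_width 0.0852
scene [[406.2, 0.0, 318.8], [0.0, 406.2, 199.2], [0.0, 0.0, 1.0]] [-0.09735672  0.          0.          0.          0.        ] [[-0.999, -0.0436, 0.0091, 0.6024], [-0.0409, 0.8196, -0.5715, 0.0932], [0.0175, -0.5713, -0.8206, 0.999], [0.0, 0.0, 0.0, 1.0]]
top [[427.8, 0.0, 325.2], [0.0, 427.8, 203.0], [0.0, 0.0, 1.0]] [0.04019981 0.         0.         0.         0.        ] [[-0.0286, -0.9996, 0.0064, -0.02], [-0.988, 0.0273, -0.1522, 0.6266], [0.1519, -0.0107, -0.9883, 1.0782], [0.0, 0.0, 0.0, 1.0]]
```

View pics/scene0.png

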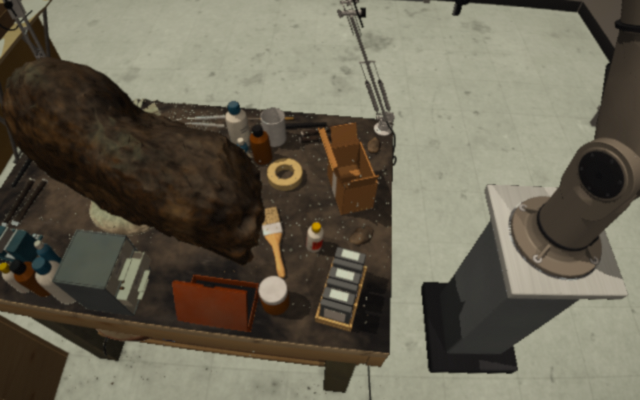

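View pics/top0.png

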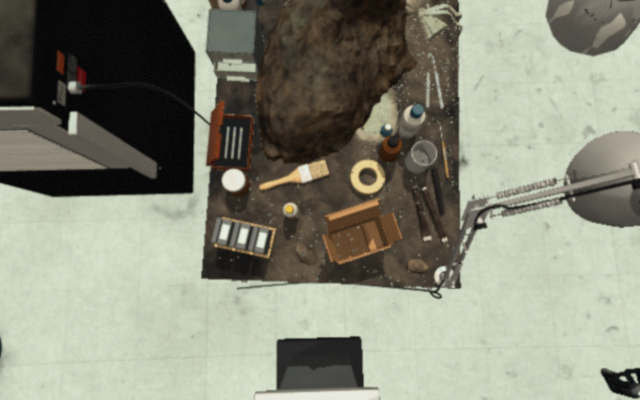

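The scene view shows the rack at about (342,288) and the carton at about (352,170). In the top view the rack is at about (245,237) and the carton at about (360,235), with its lid at the far side. I'll enlarge both.

```bash
python3 - <<'E'
import cv2,numpy as np
t=cv2.imread("pics/top0.png"); s=cv2.imread("pics/scene0.png")
def crop(im,x,y,w,h,k):
    c=cv2.resize(im[y:y+h,x:x+w],None,fx=k,fy=k,interpolation=cv2.INTER_CUBIC); c=cv2.convertScaleAbs(c,alpha=1.5,beta=10)
    for i in range(0,w,10): cv2.putText(c,str(x+i),(i*k,8),0,.3,(0,255,255)) if i%20==0 else 0; cv2.line(c,(i*k,10),(i*k,14),(0,255,255))
    for j in range(0,h,10): cv2.putText(c,str(y+j),(0,j*k+4),0,.3,(0,255,0)); 
    return c
a=crop(t,208,210,70,55,5); b=crop(t,318,195,90,75,5)
A=np.zeros((600,800,3),np.uint8); A[:275,:350]=a; A[:375,350:]=b
cv2.imwrite("pics/topcrop.png",A[:376])
a=crop(s,310,240,65,95,6); b=crop(s,315,115,65,100,6)
A=np.zeros((600,790,3),np.uint8); A[:570,:390]=a; A[:600,400:]=b
cv2.imwrite("pics/scenecrop.png",A)
E
```

```text
(no output)
```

View pics/topcrop.png

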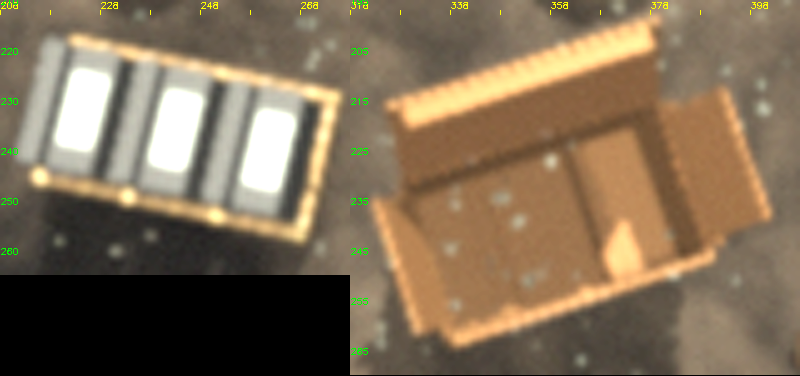

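View pics/scenecrop.png

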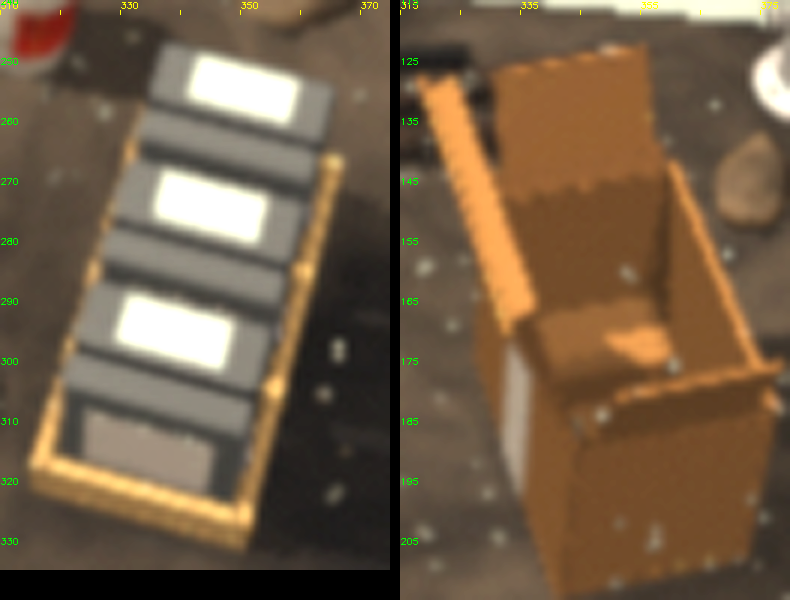

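Both views show the same poses: the rack is turned a little clockwise and the carton about +19°. The lid is up, `flap_left` is near-vertical and `flap_right` leans out. Next I'll fit rack, carton and flap poses to corner pixels from both views.

```bash
cat > h.py <<'E'
import cv2,numpy as np
from bench import r
from scipy.optimize import least_squares
M={n:r.camera_model(n) for n in("scene","top")}
def proj(n,P):
    m=M[n];T=np.array(m["camera_from_world"]);rv=cv2.Rodrigues(T[:3,:3])[0]
    return cv2.projectPoints(np.array(P,float).reshape(-1,1,3),rv,T[:3,3],np.array(m["camera_matrix"]),np.array(m["D"]))[0][:,0]
def W(p,P):
    P=np.atleast_2d(P)/1000.;c,s=np.cos(p[2]),np.sin(p[2])
    return np.c_[p[0]+c*P[:,0]-s*P[:,1],p[1]+s*P[:,0]+c*P[:,1],P[:,2]]
E
python3 - <<'E'
from h import *
# rack
obs={"top":([(32,67,100),(-32,67,100),(32,-67,100),(-32,-67,100),(39.5,-73,30),(-39.5,-73,30)],
 [(217,217.4),(211.6,241.6),(269,229.4),(263.6,252.6),(276.2,228.8),(268.6,258.2)]),
"scene":([(32,-67,100),(-32,-67,100),(32,67,100),(-32,67,100),(39.5,73,30),(-39.5,73,30)],
 [(337.5,247.5),(365.3,253.7),(320.5,304.2),(351.3,312),(317,316.7),(351.7,325.8)])}
for use in(["top"],["scene"],["top","scene"]):
    # dz: height offset free
    f=lambda p:np.concatenate([(proj(n,W(p,np.array(obs[n][0])+[0,0,1000*p[3]]))-obs[n][1]).ravel() for n in use])
    s=least_squares(f,[.45,.25,-.2,0]);print(use,np.round(s.x,4));
    print(np.round(s.fun.reshape(-1,2),1).tolist())
# carton: x,y,yaw,flapL,flapR,lid
def pts(q):
    L,R,l=q
    def fl(sgn,a,x,d): return (x,sgn*(66-d*np.cos(a)),105.5+d*np.sin(a))
    def li(y,d): return (41-d*np.cos(l),y,109.5+d*np.sin(l))
    return {"top":[(-43,68,104),(-43,-68,104),fl(1,L,33,56),fl(1,L,-33,56),fl(-1,R,33,56),fl(-1,R,-33,56),li(67,81),li(-67,81)],
    "scene":[(43,68,0),(-43,68,0),fl(1,L,33,56),fl(1,L,-33,56),fl(-1,R,33,56),fl(-1,R,-33,56),li(67,0),li(-67,81)]}
ob={"top":[(339,263.6),(390.6,246),(322.4,235),(332,261.6),(393.6,213),(402,238),(326,215.6),(379,200)],
"scene":[(341.7,214.5),(373,207.5),(351,181),(378,176.5),(330.5,126.5),(356.5,122.5),(332.5,170),(318,128)]}
for use in(["top"],["top","scene"]):
    f=lambda p:np.concatenate([(proj(n,W(p,pts(p[3:])[n]))-ob[n]).ravel() for n in use])
    s=least_squares(f,[.45,-.1,.3,1.6,2.,1.7],loss="soft_l1");print(use,np.round(s.x,4));
    print(np.round(s.fun.reshape(-1,2),1).tolist())
# bystanders (top px, z)
def ray(n,px,z):
    m=M[n];u=cv2.undistortPoints(np.array([[px]],float),np.array(m["camera_matrix"]),np.array(m["D"]))[0,0]
    T=np.array(m["camera_from_world"]);d=T[:3,:3].T@[u[0],u[1],1];c=-T[:3,:3].T@T[:3,3];return (c+d*(z-c[2])/d[2]).round(3)
for n,p,z in[("glue",(290,209),.1),("flakeA",(306,253),.01),("flakeB",(417,266),.01),("brush",(295,176),.01),("tape",(367,177),.02),("jar",(233,180),.078),("lampfoot",(441,275),.02),("tin",(421,155),.09)]:print(n,ray("top",p,z))
E
```

```text
['top'] [ 0.5443  0.1778 -0.2459 -0.0168]
[[0.8, -0.2], [-0.4, 0.4], [0.5, -0.8], [-0.2, 1.0], [-0.7, -0.0], [-0.1, -0.4]]
['scene'] [ 0.5433  0.1682 -0.226  -0.0252]
[[-0.5, -0.1], [0.1, 0.6], [0.4, -0.6], [0.3, -0.3], [-0.6, -0.0], [0.2, 0.4]]
['top', 'scene'] [ 0.5437  0.1757 -0.2361 -0.0073]
[[0.5, -0.2], [-0.5, 0.7], [0.8, -1.2], [0.3, 0.8], [-0.4, -0.4], [0.5, -0.5], [-0.1, -1.0], [1.1, 0.1], [-0.1, -0.4], [0.5, 0.4], [-1.2, 0.4], [0.3, 1.4]]
['top'] [ 0.5263 -0.1187  0.2857  1.9026  2.0331  1.921 ]
[[-0.4, 0.3], [0.5, 0.6], [0.3, -0.4], [-0.5, 0.0], [-0.5, -1.1], [0.4, 0.4], [-0.9, 0.9], [1.2, -1.3]]
['top', 'scene'] [ 0.5268 -0.1182  0.2842  1.9271  2.0248  1.9381]
[[-0.6, 0.0], [0.3, 0.5], [-0.4, -0.5], [-1.3, -0.0], [-0.9, -1.2], [0.0, 0.3], [-1.3, 0.1], [0.8, -1.9], [-1.0, -0.6], [-0.1, -0.2], [0.0, -0.4], [1.4, -1.3], [0.1, -0.8], [-0.1, -1.1], [11.4, 17.8], [0.3, -1.7]]
glue [0.605 0.051 0.1  ]
flakeA [0.498 0.017 0.01 ]
flakeB [ 0.456 -0.277  0.01 ]
brush [0.709 0.043 0.01 ]
tape [ 0.699 -0.154  0.02 ]
jar [0.688 0.198 0.078]
lampfoot [ 0.431 -0.336  0.02 ]
tin [ 0.738 -0.287  0.09 ]
```

Both fits hold to about 1 px:

| Item | x, y (m) | Yaw (rad) | Other |
|---|---|---|---|
| Rack | (0.544, 0.176) | -0.236 | |
| Carton | (0.527, -0.118) | +0.284 | flaps at 1.93 and 2.02, lid at 1.94 |

Only the scene-view lid-hinge pick was an outlier, and it was down-weighted.

Next I draw back to a 0.35 m radius and swing in.

Call:
arm_command:
  increments:
    - [[-0.122,0.301,0.05],[0,0,0],100]
    - [[-0.122,0.301,0.05],[0,0,0],100]
    - [[-0.122,0.301,0.05],[0,0,0],100]
    - [[-0.122,0.301,0.05],[0,0,0],100]
    - [[-0.122,0.301,0.05],[0,0,0],100]
    - [[-0.122,0.301,0.05],[0,0,0],100]
    - [[-0.122,0.301,0.05],[0,0,0],100]
    - [[-0.122,0.301,0.05],[0,0,0],100]
  newtons: 40

```text
clock: 0.9
tcp_pos: [0.1305, -0.3216, 0.2984]
orientation: [2.606, -1.754, 0.0]
contact_force: [0.9, -0.6, -0.5]
grip_width: 0.0853
```

Call:
arm_command:
  increments:
    - [[0.05,0.022,0],[0,0,0.1],100]
    - [[0.099,0.048,0],[0,0,0.2],100]
    - [[0.135,0.08,0],[0,0,0.3],100]
    - [[0.165,0.118,0],[0,0,0.4],100]
    - [[0.188,0.16,0],[0,0,0.5],100]
    - [[0.21,0.205,0],[0,0,0.6],100]
    - [[0.22,0.25,0],[0,0,0.7],100]
    - [[0.225,0.3,0],[0,0,0.8],100]
    - [[0.225,0.35,0],[0,0,0.9],100]
    - [[0.225,0.39,0],[0,0,0.95],100]

```text
clock: 1.9
tcp_pos: [0.3575, 0.0686, 0.2985]
orientation: [-3.12, 0.36, -0.001]
contact_force: [-0.5, -0.5, 0.1]
grip_width: 0.0852
```

Call:
arm_command:
  increments:
    - [[0.187,0.11,-0.06],[0,0,0],100]
    - [[0.187,0.11,-0.06],[0,0,0],100]
    - [[0.187,0.11,-0.06],[0,0,0],100]
    - [[0.187,0.11,-0.06],[0,0,0],100]
    - [[0.187,0.11,-0.1],[0,0,0],100]
    - [[0.187,0.11,-0.16],[0,0,0],100]
    - [[0.187,0.11,-0.16],[0,0,0],100]
    - [[0.187,0.11,-0.16],[0,0,0],100]
    - [[0.187,0.11,-0.16],[0,0,0],100]

```text
clock: 2.8
tcp_pos: [0.5449, 0.176, 0.1401]
orientation: [-3.119, 0.369, -0.003]
contact_force: [0.6, 0.2, 1.4]
grip_width: 0.0853
```

```bash
python3 - <<'E'
from h import *
o=r.get_obs();print(o["clock"],o["tcp_pos"].round(4) if hasattr(o["tcp_pos"],'round') else o["tcp_pos"],o["contact_force"])
s=r.grab_frame("scene");t=r.grab_frame("top")
p=np.array(o["tcp_pos"]);print(proj("scene",[p]),proj("top",[p]))
def crop(im,x,y,w,h,k): return cv2.convertScaleAbs(cv2.resize(im[y:y+h,x:x+w],None,fx=k,fy=k,interpolation=cv2.INTER_CUBIC),alpha=1.5,beta=10)
cv2.imwrite("pics/a.png",np.hstack([crop(s,295,215,100,125,4),crop(t,195,175,100,125,4)]))
E
```

```text
2.8 [0.5449 0.176  0.1401] [0.55132385 0.18430841 1.37157298]
[[345.1230772  268.16934462]] [[236.72230428 233.13864695]]
```

View pics/a.png

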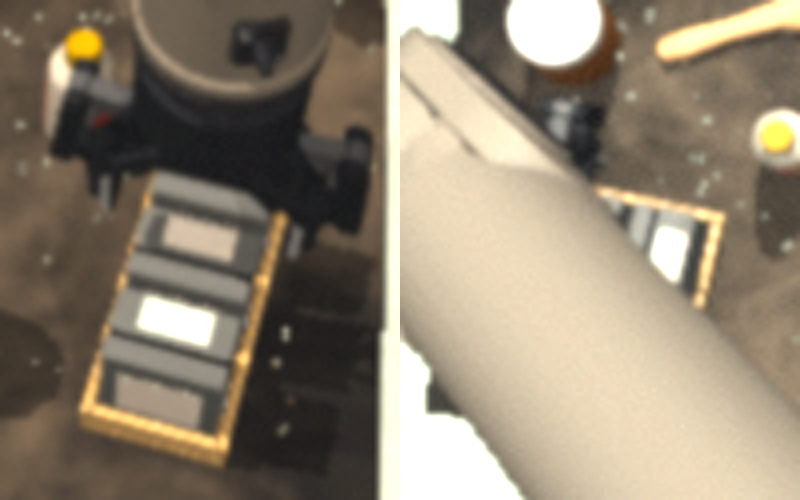

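The jaws straddle the middle box: the fingertips are at about (321,265) and (369,275) in the scene frame, and the TCP projects to (345,268). I'll descend, grip and lift slightly to weigh.

Call:
arm_command:
  increments:
    - [[-0.001,0,-0.048],[0,0,0],100]
    - [[-0.001,0,-0.048],[0,0,0],100]
    - [[-0.001,0,-0.048],[0,0,0],0]
    - [[-0.001,0,-0.048],[0,0,0],0]
    - [[-0.001,0,-0.048],[0,0,0],0]
    - [[-0.001,0,-0.048],[0,0,0],0]
    - [[-0.001,0,-0.048],[0,0,0],0]
  newtons: 40

```text
clock: 3.6
tcp_pos: [0.5446, 0.1762, 0.093]
orientation: [-3.119, 0.369, -0.006]
contact_force: [-0.4, -1.6, 8.0]
grip_width: 0.063
```

Call:
arm_command:
  increments:
    - [[0,0,0.012],[0,0,0],0]
    - [[0,0,0.012],[0,0,0],0]
    - [[0,0,0.012],[0,0,0],0]
    - [[0,0,0.012],[0,0,0],0]

```text
clock: 4.0
tcp_pos: [0.5429, 0.1756, 0.1022]
orientation: [-3.12, 0.368, 0.0]
contact_force: [-0.8, 0.2, -4.1]
grip_width: 0.0633
```

Call:
arm_command:
  increments:
    - [[0,0,0],[0,0,0],0]
    - [[0,0,0],[0,0,0],0]
    - [[0,0,0],[0,0,0],0]

```text
clock: 4.3
tcp_pos: [0.5428, 0.1756, 0.102]
orientation: [3.12, -0.368, -0.001]
contact_force: [0.3, -0.0, -5.7]
grip_width: 0.063
```

Force is about -5 N, which suggests the full box. I'll lift it clear and read again in free air.

Call:
arm_command:
  increments:
    - [[0,0,0.05],[0,0,0],0]
    - [[0,0,0.1],[0,0,0],0]
    - [[0,0,0.11],[0,0,0],0]
    - [[0,0,0.11],[0,0,0],0]
    - [[0,0,0.11],[0,0,0],0]

```text
clock: 4.8
tcp_pos: [0.5421, 0.1746, 0.2107]
orientation: [3.118, -0.368, -0.003]
contact_force: [-0.5, 0.7, -5.5]
grip_width: 0.0629
```

Call:
arm_command:
  increments:
    - [[0.045,-0.025,0],[0,0,0],0]
    - [[0.09,-0.05,0],[0,0,0],0]
    - [[0.09,-0.05,0],[0,0,0],0]
    - [[0.09,-0.05,0],[0,0,0],0]

```text
clock: 5.2
tcp_pos: [0.6329, 0.1231, 0.2087]
orientation: [3.117, -0.374, -0.008]
contact_force: [-0.9, 1.1, -4.7]
grip_width: 0.0632
```

```bash
python3 - <<'E'
from h import *
o=r.get_obs();print(o["clock"],np.round(o["tcp_pos"],4),np.round(o["contact_force"],2))
s=r.grab_frame("scene");o=r.get_obs();print(np.round(o["contact_force"],2))
cv2.imwrite("pics/b.png",cv2.convertScaleAbs(cv2.resize(s[120:340,250:400],None,fx=3.6,fy=2.7*4/3,interpolation=cv2.INTER_CUBIC)[:600*2],alpha=1.5)[:592])
s2=cv2.imread("pics/b.png");print(s2.shape)
for i in range(6): r.grab_frame("top");print(np.round(r.get_obs()["contact_force"],2))
E
```

```text
5.2 [0.6329 0.1231 0.2087] [-0.93  1.09 -4.68]
[-1.41  0.5  -4.23]
(592, 540, 3)
[-0.39  0.6  -4.22]
[ 0.35  0.34 -4.38]
[-1.06  0.03 -3.91]
[ 0.    0.03 -4.67]
[-0.89 -0.48 -4.78]
[-0.47 -0.41 -4.79]
```

In free air it weighs about 4.5 N (0.46 kg), so the middle box is the full one. I'll set it on the clear bench spot to regrasp it across its 40 mm side, because 64 mm plus the fingers won't fit inside the carton.

Call:
arm_command:
  increments:
    - [[0,0,-0.05],[0,0,0],0]
    - [[0,0,-0.1],[0,0,0],0]
    - [[0,0,-0.115],[0,0,0],0]
    - [[0,0,-0.12],[0,0,0],0]
    - [[0,0,-0.12],[0,0,0],0]
    - [[0,0,-0.123],[0,0,0],0]
    - [[0,0,-0.123],[0,0,0],0]

```text
clock: 6.25
tcp_pos: [0.6342, 0.126, 0.0912]
orientation: [-3.119, 0.369, -0.005]
contact_force: [-0.5, 0.1, -4.7]
grip_width: 0.0628
```

Call:
arm_command:
  increments:
    - [[0,0,-0.004],[0,0,0],0]
    - [[0,0,-0.007],[0,0,0],0]
    - [[0,0,-0.007],[0,0,0],0]

```text
clock: 6.55
tcp_pos: [0.6344, 0.1266, 0.0857]
orientation: [-3.119, 0.368, -0.005]
contact_force: [-3.2, -1.0, 14.9]
grip_width: 0.0627
```

Call:
arm_command:
  increments:
    - [[0,0,0.002],[0,0,0],100]
    - [[0,0,0.002],[0,0,0],100]
    - [[0,0,0.002],[0,0,0],100]
    - [[0,0,0.05],[0,0,0],100]
    - [[0,0,0.065],[0,0,-0.14],95]
    - [[0,0,0.065],[0,0,-0.29],90]
    - [[0,0,0.065],[0,0,-0.43],85]
    - [[0,0,0.065],[0,0,-0.58],80]
    - [[0,0,0.065],[0,0,-0.72],75]
    - [[0,0,0.065],[0,0,-0.87],75]

```text
clock: 7.55
tcp_pos: [0.633, 0.1256, 0.1471]
orientation: [-2.669, 1.657, 0.0]
contact_force: [0.6, -0.1, 0.6]
grip_width: 0.0637
```

Call:
arm_command:
  increments:
    - [[0,0,0],[0,0,-0.15],75]
    - [[0,0,0],[0,0,-0.29],75]
    - [[0,0,0],[0,0,-0.44],75]
    - [[0,0,0],[0,0,-0.58],75]
    - [[0,0,0],[0,0,-0.7],75]
    - [[0,0,0],[0,0,-0.7],75]

```text
clock: 8.15
tcp_pos: [0.633, 0.1258, 0.1472]
orientation: [1.946, -2.466, 0.0]
contact_force: [0.5, -1.1, -0.3]
grip_width: 0.0642
```

```bash
python3 - <<'E'
from h import *
o=r.get_obs();print(o["clock"],np.round(o["tcp_pos"],4),np.round(o["orientation"],3),np.round(o["contact_force"],2),np.round(o["joints"],2),o["grip_width"])
s=r.grab_frame("scene")
p=np.array(o["tcp_pos"]);print(proj("scene",[p,[p[0],p[1],.092],[p[0],p[1],0]]))
cv2.imwrite("pics/b.png",cv2.convertScaleAbs(cv2.resize(s[190:340,250:400],None,fx=4,fy=4,interpolation=cv2.INTER_CUBIC),alpha=1.5,beta=10))
E
```

```text
8.15 [0.633  0.1258 0.1472] [ 1.946 -2.466  0.   ] [ 0.48 -1.15 -0.31] [-0.06  0.55 -0.33  1.7   0.21  0.92 -2.27] 0.0642101935478128
[[301.86601161 242.02881347]
 [302.52938766 254.58137281]
 [303.49565726 272.74300978]]
```

View pics/b.png

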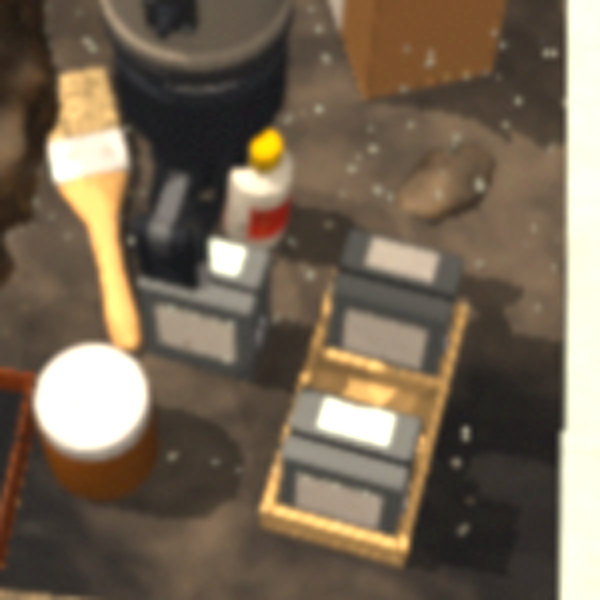

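The box stands upright on the bench near image point (302,255), clear of the glue, brush and jar. The rack's other two boxes are undisturbed. I'll regrasp across the 40 mm side, deeper, below the lid's slope.

Call:
arm_command:
  increments:
    - [[0.001,0,-0.04],[0,0,0],72]
    - [[0.001,0,-0.077],[0,0,0],72]
    - [[0.001,0,-0.077],[0,0,0],72]
    - [[0.001,0,-0.077],[0,0,0],0]
    - [[0.001,0,-0.077],[0,0,0],0]
    - [[0.001,0,-0.077],[0,0,0],0]
    - [[0.001,0,-0.077],[0,0,0],0]
    - [[0.001,0,-0.077],[0,0,0],0]
  newtons: 45

```text
clock: 9.0
tcp_pos: [0.6351, 0.1262, 0.0721]
orientation: [-1.945, 2.463, -0.002]
contact_force: [-0.7, 2.0, 7.1]
grip_width: 0.0392
```

Call:
arm_command:
  increments:
    - [[0,0,0.05],[0,0,0],0]
    - [[0,0,0.1],[0,0,0],0]
    - [[0,0,0.15],[0,0,0],0]
    - [[0,0,0.19],[0,0,0],0]
    - [[0,0,0.19],[0,0,0],0]

```text
clock: 9.5
tcp_pos: [0.6369, 0.126, 0.2672]
orientation: [-1.94, 2.459, -0.008]
contact_force: [1.8, 1.2, -4.8]
grip_width: 0.0393
```

Call:
arm_command:
  increments:
    - [[-0.04,-0.028,0],[0,0,0.06],0]
    - [[-0.08,-0.056,0],[0,0,0.13],0]
    - [[-0.12,-0.084,0],[0,0,0.2],0]
    - [[-0.137,-0.11,0],[0,0,0.28],0]
    - [[-0.13,-0.15,0],[0,0,0.36],0]
    - [[-0.12,-0.19,0],[0,0,0.44],0]
    - [[-0.11,-0.23,0],[0,0,0.52],0]
    - [[-0.108,-0.244,0],[0,0,0.52],0]
    - [[-0.108,-0.244,0],[0,0,0.52],0]
    - [[-0.108,-0.244,0],[0,0,0.52],0]

```text
clock: 10.5
tcp_pos: [0.525, -0.118, 0.259]
orientation: [2.514, -1.883, -0.004]
contact_force: [-0.6, 1.7, -4.5]
grip_width: 0.0398
```

```bash
python3 - <<'E'
from h import *
s=r.grab_frame("scene");t=r.grab_frame("top");o=r.get_obs();p=np.array(o["tcp_pos"]);print(o["clock"],p.round(4),np.round(o["orientation"],3),np.round(o["contact_force"],1))
C=(.5268,-.1182,.2842)
def draw(im,n,q,z,hx,hy,col,k,x,y):
    P=proj(n,W(q,[(hx,hy,z),(-hx,hy,z),(-hx,-hy,z),(hx,-hy,z)]));cv2.polylines(im,[np.int32((P-[x,y]+.5)*k)],True,col,1)
out=[]
for n,im,x,y,w,h in(("scene",s,290,80,100,150),("top",t,305,175,100,150)):
    c=cv2.convertScaleAbs(cv2.resize(im[y:y+h,x:x+w],None,fx=4,fy=4,interpolation=cv2.INTER_CUBIC),alpha=1.5,beta=10)
    draw(c,n,C,106,43,68,(0,255,0),4,x,y);draw(c,n,C,0,43,68,(0,255,0),4,x,y)
    b=(p[0],p[1],.2842); zb=(p[2]-.072)*1000; draw(c,n,b,zb,32,20,(255,0,255),4,x,y)
    out.append(c)
cv2.imwrite("pics/c.png",np.hstack(out))
E
```

```text
10.6 [ 0.5254 -0.1168  0.2596] [ 2.517e+00 -1.880e+00 -2.000e-03] [ 0.5 -0.2 -4. ]
```

View pics/c.png

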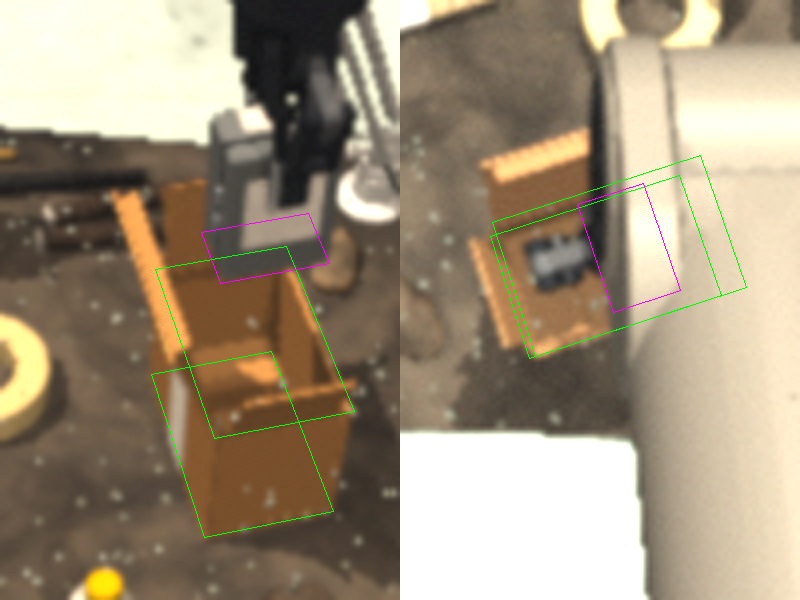

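The carton overlay matches the rim and base. The held box looks a few mm left of the magenta prediction (bottom-left corner at about (210,280) against (220,283)), so I'll check that closer.

```bash
python3 - <<'E'
from h import *
s=r.grab_frame("scene");o=r.get_obs();p=np.array(o["tcp_pos"]);print(p.round(4))
x,y,w,h,k=335,100,45,55,10
c=cv2.convertScaleAbs(cv2.resize(s[y:y+h,x:x+w],None,fx=k,fy=k,interpolation=cv2.INTER_CUBIC),alpha=1.5,beta=10);d=c.copy()
zb=(p[2]-.072)*1000
for z in(zb,zb+92):
    P=proj("scene",W((p[0],p[1],.2842),[(32,20,z),(-32,20,z),(-32,-20,z),(32,-20,z)]));cv2.polylines(d,[np.int32((P-[x,y]+.5)*k)],True,(255,0,255),1)
    print(P.round(1).tolist())
P=proj("scene",W((p[0],p[1],.2842),[(32,20,zb),(32,20,zb+92)]));cv2.polylines(d,[np.int32((P-[x,y]+.5)*k)],True,(255,0,255),1)
P=proj("scene",W((p[0],p[1],.2842),[(-32,20,zb),(-32,20,zb+92)]));cv2.polylines(d,[np.int32((P-[x,y]+.5)*k)],True,(255,0,255),1)
cv2.imwrite("pics/d.png",cv2.resize(np.hstack([c,d]),None,fx=.88,fy=.88))
E
```

```text
[ 0.5256 -0.1168  0.2599]
[[344.7, 150.2], [371.9, 145.4], [366.5, 132.9], [339.9, 137.5]]
[[347.4, 120.2], [376.9, 115.4], [370.9, 102.7], [342.1, 107.2]]
```

View pics/d.png

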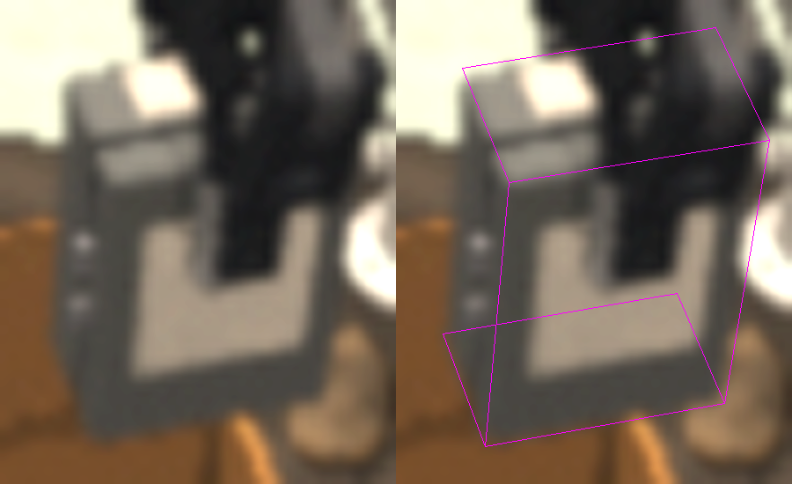

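The box's bottom corners and edge slopes match the prediction within about 1 px, so it is centred and square in the grip. I'll lower it into the carton.

Call:
arm_command:
  increments:
    - [[0.001,-0.001,-0.04],[0,0,0],0]
    - [[0.001,-0.001,-0.08],[0,0,0],0]
    - [[0.001,-0.001,-0.12],[0,0,0],0]
    - [[0.001,-0.001,-0.14],[0,0,0],0]
    - [[0.001,-0.001,-0.15],[0,0,0],0]
    - [[0.001,-0.001,-0.15],[0,0,0],0]

```text
clock: 11.25
tcp_pos: [0.5265, -0.1185, 0.1095]
orientation: [2.516, -1.88, -0.003]
contact_force: [-0.2, -0.4, -4.7]
grip_width: 0.0397
```

Call:
arm_command:
  increments:
    - [[0,0,-0.01],[0,0,0],0]
    - [[0,0,-0.02],[0,0,0],0]
    - [[0,0,-0.025],[0,0,0],0]
    - [[0,0,-0.025],[0,0,0],0]

```text
clock: 11.65
tcp_pos: [0.5266, -0.1194, 0.0848]
orientation: [2.515, -1.882, -0.001]
contact_force: [0.5, 0.0, -4.3]
grip_width: 0.0395
```

Call:
arm_command:
  increments:
    - [[0,0,-0.006],[0,0,0],0]
    - [[0,0,-0.009],[0,0,0],0]
    - [[0,0,-0.01],[0,0,0],0]
    - [[0,0,-0.01],[0,0,0],0]

```text
clock: 12.05
tcp_pos: [0.5271, -0.1194, 0.0761]
orientation: [2.515, -1.882, 0.001]
contact_force: [-2.5, 0.4, 5.2]
grip_width: 0.0396
```

The box is on the floor. I'll release it, rise, close the jaws and check.

Call:
arm_command:
  increments:
    - [[0,0,0.003],[0,0,0],72]
    - [[0,0,0.003],[0,0,0],72]
    - [[0,0,0.003],[0,0,0],72]
    - [[0,0,0.053],[0,0,0],72]
    - [[0,0,0.1],[0,0,0],72]
    - [[0,0,0.15],[0,0,0],40]
    - [[-0.025,0.05,0.16],[0,0,0],0]
    - [[-0.035,0.1,0.16],[0,0,0],0]
    - [[-0.035,0.1,0.16],[0,0,0],0]
    - [[-0.035,0.1,0.16],[0,0,0],0]

```text
clock: 13.05
tcp_pos: [0.4919, -0.0175, 0.2357]
orientation: [-2.519, 1.877, -0.001]
contact_force: [0.6, -0.1, 1.1]
grip_width: 0.0001
```

```bash
python3 - <<'E'
from h import *
s=r.grab_frame("scene");t=r.grab_frame("top");o=r.get_obs();p=np.array(o["tcp_pos"]);print(o["clock"],p.round(4),o["grip_width"],np.round(o["contact_force"],1))
C=(.5268,-.1182,.2842)
out=[]
for n,im,x,y,w,h in(("scene",s,305,90,95,125),("top",t,305,175,100,125)):
    c=cv2.convertScaleAbs(cv2.resize(im[y:y+h,x:x+w],None,fx=4,fy=4,interpolation=cv2.INTER_CUBIC),alpha=1.5,beta=10)
    P=proj(n,W(C,[(32,20,96),(-32,20,96),(-32,-20,96),(32,-20,96)]));cv2.polylines(c,[np.int32((P-[x,y]+.5)*4)],True,(255,0,255),1)
    out.append(c)
cv2.imwrite("pics/e.png",np.hstack(out))
d=np.linalg.inv(np.array([[np.cos(.2842),-np.sin(.2842)],[np.sin(.2842),np.cos(.2842)]]))@(p[:2]-C[:2]);print("carton frame",d)
for yc,zt in[(108,140),(94,140),(80,140),(64,138),(50,130),(45,118),(42,110),(42,107)]:
    w=W(C,[(-5,yc,zt+17)])[0];print(yc,zt,(w-p).round(4))
E
```

```text
13.15 [ 0.4923 -0.0205  0.2352] 4.222622349394552e-05 [-0.5 -0.5 -0.6]
carton frame [-0.00575616  0.10351223]
108 140 [-0.0005  0.0045 -0.0782]
94 140 [ 0.0034 -0.0089 -0.0782]
80 140 [ 0.0073 -0.0224 -0.0782]
64 138 [ 0.0118 -0.0377 -0.0802]
50 130 [ 0.0157 -0.0512 -0.0882]
45 118 [ 0.0171 -0.056  -0.1002]
42 110 [ 0.018  -0.0588 -0.1082]
42 107 [ 0.018  -0.0588 -0.1112]
```

View pics/e.png

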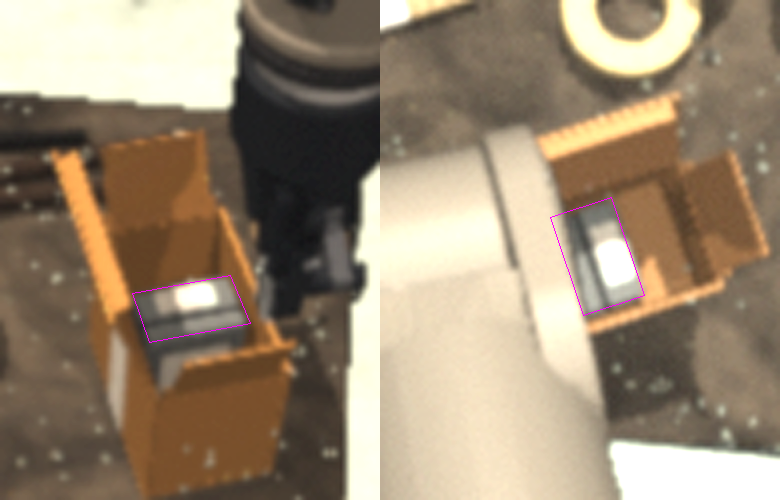

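The full box stands upright in the bay, matching the predicted outline in both views. Now I fold `flap_left`.

Call:
arm_command:
  increments:
    - [[0,0.006,-0.04],[0,0,0],0]
    - [[0,0.006,-0.078],[0,0,0],0]
    - [[0,0.006,-0.078],[0,0,0],0]
    - [[0.0035,-0.009,-0.078],[0,0,0],0]
    - [[0.0075,-0.022,-0.078],[0,0,0],0]
    - [[0.012,-0.038,-0.08],[0,0,0],0]
    - [[0.016,-0.051,-0.088],[0,0,0],0]
    - [[0.017,-0.056,-0.1],[0,0,0],0]
    - [[0.018,-0.059,-0.108],[0,0,0],0]
    - [[0.018,-0.059,-0.11],[0,0,0],0]

```text
clock: 14.15
tcp_pos: [0.5094, -0.0787, 0.1241]
orientation: [2.514, -1.882, -0.002]
contact_force: [-0.2, -0.7, 3.4]
grip_width: -0.0002
```

Call:
arm_command:
  increments:
    - [[0,0,-0.001],[0,0,0],0]
    - [[0,0,-0.001],[0,0,0],0]

```text
clock: 14.35
tcp_pos: [0.5098, -0.078, 0.1243]
orientation: [2.515, -1.882, -0.001]
contact_force: [0.8, 0.4, -0.4]
grip_width: 0.0005
```

Call:
arm_command:
  increments:
    - [[0,0,-0.003],[0,0,0],0]
    - [[0,0,-0.003],[0,0,0],0]

```text
clock: 14.55
tcp_pos: [0.5102, -0.0778, 0.1236]
orientation: [2.515, -1.881, 0.001]
contact_force: [-8.4, -1.2, 24.2]
grip_width: -0.0004
```

Pressed at 24 N with the tip at z = 0.107, so `flap_left` is level. For `flap_right` I'll tilt the tool by 0.4 rad so the wrist stays clear of the lamp.

```bash
python3 - <<'E'
from h import *
C=(.5268,-.1182,.2842);p=np.array([.5103,-.0795,.1215])
for y,z in[(-10,232),(-60,232),(-113,232)]: print("tcp",y,z,(W(C,[(-5,y,z)])[0]-p).round(4))
for y,z in[(-106,138),(-92,138),(-78,140),(-66,140),(-50,138),(-35,130),(-30,118),(-28,110),(-28,106)]:
    print("corner",y,z,(W(C,[(-5,y-6.8,z+21.3)])[0]-p).round(4))
E
```

```text
tcp -10 232 [ 0.0145 -0.0497  0.1105]
tcp -60 232 [ 0.0285 -0.0977  0.1105]
tcp -113 232 [ 0.0434 -0.1486  0.1105]
corner -106 138 [ 0.0433 -0.1484  0.0378]
corner -92 138 [ 0.0394 -0.1349  0.0378]
corner -78 140 [ 0.0355 -0.1215  0.0398]
corner -66 140 [ 0.0321 -0.11    0.0398]
corner -50 138 [ 0.0276 -0.0946  0.0378]
corner -35 130 [ 0.0234 -0.0802  0.0298]
corner -30 118 [ 0.022  -0.0754  0.0178]
corner -28 110 [ 0.0215 -0.0735  0.0098]
corner -28 106 [ 0.0215 -0.0735  0.0058]
```

Call:
arm_command:
  increments:
    - [[0,0,0.045],[0,0,0],0]
    - [[0.002,-0.008,0.09],[0,0,0],0]
    - [[0.008,-0.03,0.111],[-0.128,-0.037,0],0]
    - [[0.0145,-0.05,0.111],[-0.256,-0.075,0],0]
    - [[0.0145,-0.05,0.111],[-0.384,-0.112,0],0]
    - [[0.025,-0.085,0.111],[-0.384,-0.112,0],0]
    - [[0.035,-0.12,0.111],[-0.384,-0.112,0],0]
    - [[0.0435,-0.149,0.111],[-0.384,-0.112,0],0]
    - [[0.0435,-0.149,0.111],[-0.384,-0.112,0],0]
    - [[0.0435,-0.149,0.111],[-0.384,-0.112,0],0]

```text
clock: 15.55
tcp_pos: [0.5534, -0.227, 0.232]
orientation: [2.294, -1.718, 0.463]
contact_force: [-0.1, 0.9, 0.6]
grip_width: 0.0001
```

```bash
python3 - <<'E'
from h import *
from scipy.spatial.transform import Rotation as R
s=r.grab_frame("scene");t=r.grab_frame("top");o=r.get_obs();p=np.array(o["tcp_pos"]);print(o["clock"],p.round(4),np.round(o["contact_force"],1),np.round(o["joints"],2))
z=R.from_rotvec(o["orientation"]).as_matrix()[:,2];c,s_=np.cos(.2842),np.sin(.2842);print("tool z carton",(c*z[0]+s_*z[1]).round(3),(-s_*z[0]+c*z[1]).round(3),z[2].round(3))
d=p[:2]-[.5268,-.1182];print("carton",(c*d[0]+s_*d[1]).round(4),(-s_*d[0]+c*d[1]).round(4))
f=lambda im,x,y,w,h:cv2.convertScaleAbs(cv2.resize(im[y:y+h,x:x+w],None,fx=3.5,fy=3.5,interpolation=cv2.INTER_CUBIC),alpha=1.5,beta=10)
cv2.imwrite("pics/f.png",np.hstack([f(s,295,40,110,160),f(t,305,160,115,160)]))
E
```

```text
15.65 [ 0.5536 -0.2257  0.2321] [0.6 0.4 0.4] [ 0.28  0.3  -0.23  1.93  0.59  0.87 -1.59]
tool z carton 0.001 -0.389 -0.921
carton -0.0044 -0.1107
```

View pics/f.png

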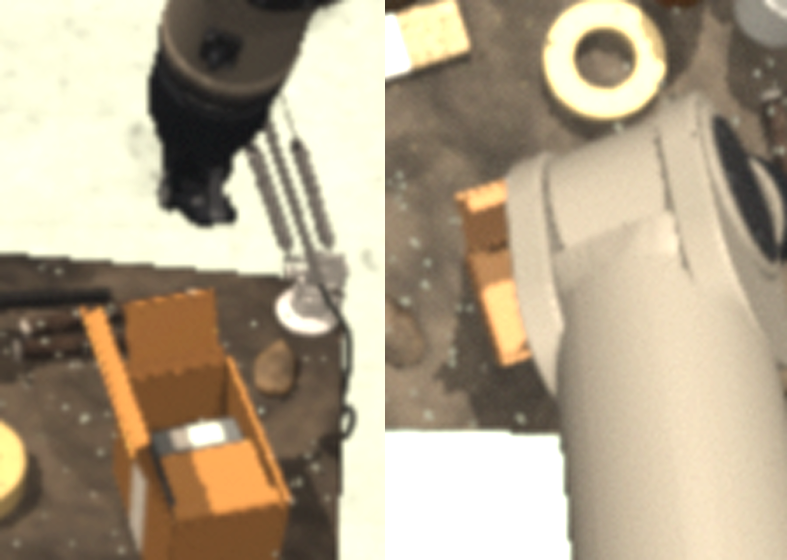

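`flap_left` lies folded over the box, and the tilted tool hangs outside `flap_right`, clear of the lamp. Now I fold `flap_right`.

Call:
arm_command:
  increments:
    - [[0.001,-0.003,-0.04],[0,0,0],0]
    - [[0.001,-0.003,-0.073],[0,0,0],0]
    - [[0.001,-0.003,-0.073],[0,0,0],0]
    - [[-0.004,0.0135,-0.073],[0,0,0],0]
    - [[-0.008,0.027,-0.071],[0,0,0],0]
    - [[-0.0115,0.0385,-0.071],[0,0,0],0]
    - [[-0.016,0.054,-0.073],[0,0,0],0]
    - [[-0.02,0.068,-0.081],[0,0,0],0]
    - [[-0.0215,0.073,-0.093],[0,0,0],0]
    - [[-0.022,0.075,-0.1],[0,0,0],0]

```text
clock: 16.65
tcp_pos: [0.532, -0.1504, 0.1327]
orientation: [2.297, -1.715, 0.466]
contact_force: [-0.3, 1.5, 1.0]
grip_width: 0.0002
```

Call:
arm_command:
  increments:
    - [[0,0,-0.003],[0,0,0],0]
    - [[0,0,-0.005],[0,0,0],0]
    - [[0,0,-0.005],[0,0,0],0]

```text
clock: 16.95
tcp_pos: [0.5316, -0.1527, 0.1275]
orientation: [2.293, -1.717, 0.464]
contact_force: [0.3, -0.6, -0.3]
grip_width: 0.0
```

Call:
arm_command:
  increments:
    - [[0,0,-0.003],[0,0,0],0]
    - [[0,0,-0.004],[0,0,0],0]
    - [[0,0,-0.004],[0,0,0],0]

```text
clock: 17.25
tcp_pos: [0.532, -0.1527, 0.1245]
orientation: [2.292, -1.717, 0.467]
contact_force: [-3.7, 1.9, 11.9]
grip_width: -0.0002
```

`flap_right` is pressed level. Next I rise, straighten the tool and go over and behind the lid.

Call:
arm_command:
  increments:
    - [[0,0,0.05],[0,0,0],0]
    - [[0,0,0.1],[0.1,0.03,0],0]
    - [[0,0,0.1465],[0.2,0.06,0],0]
    - [[0.01,0.02,0.1465],[0.3,0.088,0],0]
    - [[0.04,0.045,0.1465],[0.384,0.112,0],0]
    - [[0.075,0.058,0.1465],[0.384,0.112,0],0]
    - [[0.088,0.0625,0.1465],[0.384,0.112,0],0]
    - [[0.088,0.0625,0.1465],[0.384,0.112,0],0]
    - [[0.088,0.0625,0.1465],[0.384,0.112,0],0]

```text
clock: 18.15
tcp_pos: [0.6186, -0.0904, 0.2692]
orientation: [2.514, -1.882, -0.002]
contact_force: [0.7, -0.1, 0.8]
grip_width: -0.0
```

```bash
python3 - <<'E'
from h import *
s=r.grab_frame("scene");o=r.get_obs();p=np.array(o["tcp_pos"]);print(o["clock"],p.round(4),np.round(o["orientation"],3),np.round(o["contact_force"],1))
d=p[:2]-[.5268,-.1182];c,s_=np.cos(.2842),np.sin(.2842);print("carton",(c*d[0]+s_*d[1]).round(4),(-s_*d[0]+c*d[1]).round(4))
cv2.imwrite("pics/g.png",cv2.convertScaleAbs(cv2.resize(s[60:210,270:400],None,fx=4,fy=4,interpolation=cv2.INTER_CUBIC),alpha=1.5,beta=10))
E
```

```text
18.2 [ 0.6183 -0.0906  0.2694] [ 2.513e+00 -1.882e+00 -1.000e-03] [-0.6 -0.2  0.6]
carton 0.0956 0.0008
```

View pics/g.png

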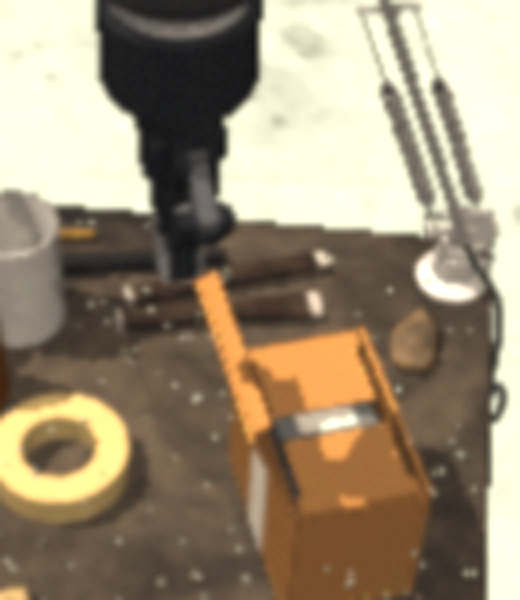

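Both short flaps lie flat, and the gripper is behind the lid. Now I close the lid.

Call:
arm_command:
  increments:
    - [[0.002,0.001,-0.05],[0,0,0],0]
    - [[0.002,0.001,-0.103],[0,0,0],0]
    - [[0.002,0.001,-0.103],[0,0,0],0]
    - [[-0.013,-0.004,-0.103],[0,0,0],0]
    - [[-0.027,-0.008,-0.101],[0,0,0],0]
    - [[-0.043,-0.0125,-0.098],[0,0,0],0]
    - [[-0.0585,-0.017,-0.098],[0,0,0],0]
    - [[-0.078,-0.0225,-0.103],[0,0,0],0]
    - [[-0.092,-0.027,-0.115],[0,0,0],0]
    - [[-0.1,-0.029,-0.129],[0,0,0],0]

```text
clock: 19.2
tcp_pos: [0.5195, -0.1203, 0.1436]
orientation: [-2.513, 1.884, -0.007]
contact_force: [0.5, 1.0, 0.7]
grip_width: -0.0001
```

Call:
arm_command:
  increments:
    - [[-0.002,-0.0005,-0.009],[0,0,0],0]
    - [[-0.002,-0.0005,-0.013],[0,0,0],0]
    - [[-0.002,-0.0005,-0.014],[0,0,0],0]
    - [[-0.002,-0.0005,-0.014],[0,0,0],0]

```text
clock: 19.6
tcp_pos: [0.5177, -0.1198, 0.128]
orientation: [2.514, -1.882, 0.0]
contact_force: [-4.2, -1.1, 6.4]
grip_width: 0.0002
```

Call:
arm_command:
  increments:
    - [[-0.01,-0.003,-0.001],[0,0,0],0]
    - [[-0.01,-0.003,-0.004],[0,0,0],0]
    - [[-0.01,-0.003,-0.004],[0,0,0],0]

```text
clock: 19.9
tcp_pos: [0.5105, -0.1221, 0.1272]
orientation: [-2.514, 1.881, -0.008]
contact_force: [-7.7, 1.8, 30.0]
grip_width: -0.0002
```

The lid is on its stop (30 N at tip z = 0.110). I'll back off and do the final check.

Call:
arm_command:
  increments:
    - [[0,0,0.05],[0,0,0],0]
    - [[0,0,0.1],[0,0,0],0]
    - [[0,0,0.15],[0,0,0],0]
    - [[-0.04,0.02,0.16],[0,0,0],0]
    - [[-0.08,0.05,0.16],[0,0,0],0]
    - [[-0.12,0.08,0.16],[0,0,0],0]
    - [[-0.14,0.11,0.16],[0,0,0],0]
    - [[-0.14,0.11,0.16],[0,0,0],0]

```text
clock: 20.7
tcp_pos: [0.3655, -0.0092, 0.2837]
orientation: [2.52, -1.875, 0.003]
contact_force: [-0.2, -1.5, -1.0]
grip_width: -0.0
```

```bash
python3 - <<'E'
from h import *
s=r.grab_frame("scene");t=r.grab_frame("top");o=r.get_obs();print(o["clock"],np.round(o["tcp_pos"],3),np.round(o["contact_force"],1))
C=(.5268,-.1182,.2842);Rk=(.5437,.1757,-.2361)
out=[]
for n,im,x,y,w,h in(("scene",s,300,110,95,225),("top",t,200,140,210,145)):
    k=2.6;c=cv2.convertScaleAbs(cv2.resize(im[y:y+h,x:x+w],None,fx=k,fy=k,interpolation=cv2.INTER_CUBIC),alpha=1.4,beta=10)
    P=proj(n,W(C,[(41,67,111),(-40,67,111),(-40,-67,111),(41,-67,111)]));cv2.polylines(c,[np.int32((P-[x,y]+.5)*k)],True,(255,0,255),1)
    for v in(-47,47):
        P=proj(n,W(Rk,[(32,v+20,96),(-32,v+20,96),(-32,v-20,96),(32,v-20,96)]));cv2.polylines(c,[np.int32((P-[x,y]+.5)*k)],True,(255,255,0),1)
    out.append(np.vstack([c,np.zeros((585-c.shape[0],c.shape[1],3),np.uint8)]))
cv2.imwrite("pics/h.png",np.hstack(out))
E
```

```text
20.8 [ 0.368 -0.012  0.284] [0.4 0.4 0.2]
```

View pics/h.png

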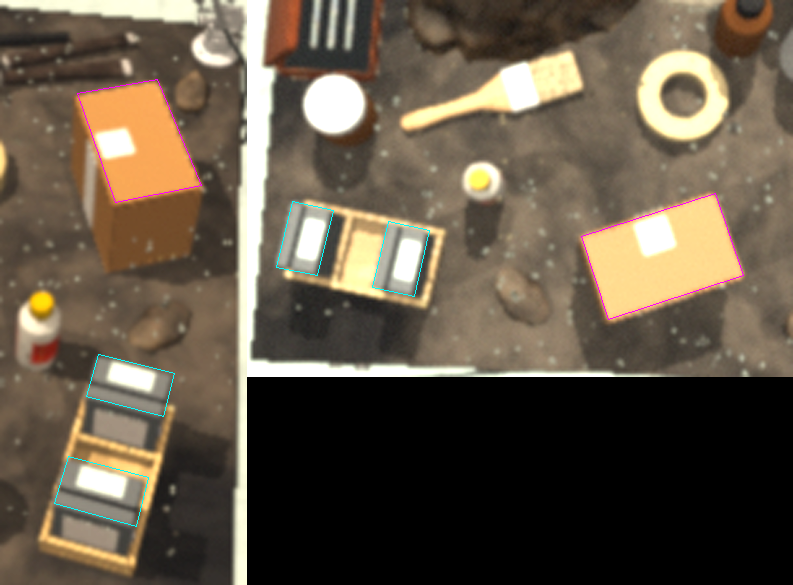

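The lid outline matches the shut-lid prediction in both views. The two empty boxes stand in their slots, the bystanders are where they were, and the robot is clear. Handing in.

```bash
python3 -c "
from bench import r
print(r.hand_in())"
```

```text
the job is handed in; nothing more can be done
None
```

The full slide box is in the carton, both side flaps and the lid are closed, and I handed the job in at about 21 s.

- **Finding the full box:** I lifted the middle box and it weighed about 4.5 N (0.46 kg) in free air. That is clearly in the full range, so I did not weigh the other two.
- **Placing it:** I set it on a clear spot of bench, regrasped it across its 40 mm side and lowered it between the cushions.
- **Closing the carton:** I folded `flap_left`, then `flap_right`, then the lid. Each was pressed down to its stop, at 24, 12 and 30 N.

**Last checks:**
- The box matched its expected outline in both views before the flaps were closed; it is hidden under the lid now.
- The lid matched its shut outline within about 1 px in both views.
- The two empty boxes stand upright in their slots, and the bystanders in view look unmoved.
- The contact force was near zero with the arm drawn back.

**Disagreements:** the image fit put the box tops about 7 mm lower than the text says, probably because of the sloped lid front. One lid-hinge pixel was a clear outlier and was down-weighted.

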